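Make up the two hardware kits for the next syringe pump

ROBOT

A 6-joint arm with a two-finger parallel gripper is mounted at the origin on the work surface. World frame = base frame: x ahead of the robot, y to its left, z up, the work surface at z = 0. Lengths are in mm, angles in degrees, forces in N, time in s.
With the tool pointing down it reaches from about 300 to 850 mm from the base axis. Payload 4.2 kg.
Tool frame: the origin (TCP) lies midway between the tips of the shut fingers; the grasp point (between the pads) lies 19 mm behind it (env.hold_point_z is the z of the grasp point in the tool frame, in mm); z points along the fingers, y is the direction in which the jaws open and shut (so a half turn about z gives the same grasp; the last joint's range is limited). The gripper opens to 91 mm and grips with 3 to 60 N. Pads are 32 mm wide; open, the fingers measure 118 mm over their backs; the gripper's body (76 mm by 178 mm) begins 60 mm behind the grasp point.
Start: joints at [-73.281, 18.312, 89.639, -0, 72.044, -1.146], TCP at [176.397, -547.291, 213.976] pointing down, gripper open.
Joint ranges: [-177.97, 177.97], [-48.28, 115.42], [12.27, 149.76], [-77.06, 257.06], [2.81, 150.46], [-146.56, 146.56]. Speed limits (degrees/s): [147.25, 147.25, 180, 180, 180, 180].

INTERFACE

Orientations are given as [roll, pitch, yaw] about the fixed x, y, z axes, in that order (R = Rz(yaw) Ry(pitch) Rx(roll)).
In Python, from workcell import env, grab_frame, camera_params, spotter gives the robot as it stands. The module is installed in compiled form; this text tells all that it offers.
- The arm moves only by the shell command python3 -m jog 'ROWS' [FORCE]. ROWS is text: rows parted by semicolons, each of 7 numbers parted by spaces: the turn, a rotation vector about the world's x, y, z in units of 5 degrees (1.0 is 5 degrees), then the shift along the world's x, y, z in units of 25 mm (1.0 is 25 mm), then the opening, from 0 (shut) to 1 (fully open). A call has 1 to 5 rows; each row is the pose to reach, as a shift and turn from the pose commanded when the call began; what a row does not reach only later rows make up. A row lasts 1/8 s, in which the tool goes at most 62.5 mm and 10.7 degrees, less where a joint would pass 70% of its speed; a pose out of reach is approached as far as the arm can. A call with a gripper value outside its range is refused whole. The fingers move at their own pace and stop on an object; FORCE is the grip in N (left out, the last holds). Time passes only in rows, so rows that repeat a pose let the fingers close. It gives the time, the measured TCP pose, the force and the opening at its end, in the units of the state.
- env.state(): the state, without advancing time (a new reading comes with each control period).
- grab_frame(name): name is "side" or "top"; returns the picture (480x640x3 uint8, red, green, blue); there is no depth.
- camera_params(name): a dict with "K" (3x3 intrinsics, pixels), "dist" ([k1, k2, p1, p2, k3] as OpenCV has them; the pictures are not rectified), "rvec" (rotation vector, rad) and "tvec" (3), from world to camera coordinates, as OpenCV has them. Camera axes: x right, y down, z forward; pixel columns grow to the right and rows downward; lengths in mm; the calibration is good to about 2 mm. A picture is of the moment at which its call begins. camera_params takes no time and is no camera call.
- env.job_done(): hands the job in, once; it reports no verdict.
Trained networks look in the newest picture that a camera, given by its name, has taken for a name from the list of things; names that differ only in an ending like _2 or _b are one class to them, and where a whole thing is asked for, a point or a joint stands for the part that bears it (a point fixed in the world has none). Each returns a list of dicts, best first, with "conf" (0 to 1); they miss things now and then, are a little off and sometimes report something else, mostly with a low value. They report only what shows in the picture. A call takes as long as a camera call. They do not tell look-alikes from the thing itself.
- spotter.look_for(query, camera): "box" ([left, top, width, height] in pixels, round what is visible of it).
- spotter.trace(query, camera): "region" (480x640 bool, what is visible of it) and "box" ([left, top, width, height] in pixels, round what is visible of it).
The state is a dict: "time_s": time; "qpos": joint angles; "qvel": joint speeds; "effort": joint torques, N m; "ee_pos": TCP position; "ee_rot": TCP orientation; "force": force on the tool from outside, world axes, zero at the start; "torque": the same for the moment, N m; "gripper_width": finger opening in mm.
Only numpy, scipy, OpenCV 4.12 (cv2) and the standard library are available. Lean on these libraries where they do the work, as an engineer would, in place of code of your own. Each camera call takes 0.05 s, during which the arm holds its last target. There are 200 camera calls.

TASK

Make up two kits for the next syringe pump from the parts standing on the red sheet: put the short flanged bearing, the six-sided brass nut and the plain cylindrical coupling in the tray with three bays, and the long flanged bearing and the rod support block in the tray with two bays. Put one part in each bay, in any bay of the right tray, standing upright on the bay's floor as it stood before; set the parts down rather than dropping them. Leave the thumbscrew, the little jar and the rubber foot standing where they are.

Things in the scene. Friction and masses are not known exactly. Their poses are not given: they have to be found in the camera images.
- long_bearing_c (a point): The long linear bearing: plain steel, standing on its round flange (42 mm diameter, 6 mm thick, four dark screw holes) with its barrel (22 mm diameter) pointing up; 56 mm tall in all, with a dark bore in its top. The point is on the axis half-way up, 28 mm above its underside. Best held by the barrel, above the flange. Stands on the red sheet at the start; symmetric about its upright z axis.
- short_bearing_c (a point): The short linear bearing: same flange (42 mm diameter, 6 mm thick) and barrel (22 mm diameter) as the long one but only 32 mm tall in all. The point is on the axis half-way up, 16 mm above its underside. Best held by the barrel, above the flange. Stands on the red sheet at the start; symmetric about its upright z axis.
- hex_nut_c (a point): The tall six-sided brass lead-screw nut: a hexagonal prism 36 mm tall, standing upright, 32 mm across flats and 37 mm across corners, with a dark bore in its top. The point is at its centre, 18 mm above its underside; two of its flats face along its own +y and -y axes (the others at 60 degree steps).
- coupling_c (a point): The shaft coupling: a plain upright aluminium cylinder without a flange, 28 mm diameter, 36 mm tall, with dark slits round it and a small bore in its top. The point is at its centre, 18 mm above its underside. Stands on the red sheet at the start; symmetric about its upright z axis.
- rod_support_c (a point): The rod support: a flat upright aluminium block, 18 mm thick along its own x axis all the way up; its foot is 40 mm wide along its y axis and 8 mm high, the part above is 24 mm wide; 40 mm tall in all, with a 13 mm dark bore in its broad faces and a thin slit across its top. The point is at its centre, 20 mm above its underside.
- tray3: The kit tray with three bays: a shallow dark tray with a grey floor, 196 mm long (x) and 68 mm wide (y), fixed on the 3 mm thick red sheet. Bays 60 mm square inside; walls and dividers 4 mm thick, 10 mm high from the tray's underside; floor 3 mm thick. The bays lie in a row along x, 64 mm apart; origin at the middle of the underside, z up. Bay centres at x = -64, 0 and +64 mm.
- tray2: The kit tray with two bays: like the other but 132 mm long (x), 68 mm wide (y), also fixed. Bays 60 mm square inside; walls and dividers 4 mm thick, 10 mm high from the tray's underside; floor 3 mm thick. The bays lie in a row along x, 64 mm apart; origin at the middle of the underside, z up. Bay centres at x = -32 and +32 mm.
- thumbscrew_c (a point): Not part of the kits: a loose steel thumbscrew standing on its knurled head (26 mm diameter, 10 mm thick, then a 16 mm collar to 16 mm) with its 8 mm thread pointing up; 52 mm tall. The point is half-way up, 26 mm above its underside.
- screw_jar_c (a point): Not part of the kits: a loose small grey jar with a white cap, 38 mm diameter, 45 mm tall. The point is half-way up, 22.5 mm above its underside.
- rubber_foot_c (a point): Not part of the kits: a loose black rubber machine foot, a blunt cone 38 mm wide at the bottom, 26 mm at the top and 20 mm tall. The point is half-way up, 10 mm above its underside.
Mind the look-alikes: they are no part of the job. Of the things shaped like the part that bears hex_nut_c, the brass one is meant. Leave any pink look-alike of the part that bears coupling_c alone.

How it is judged (in metres and radians):
At the end, for the whole second after the job is handed in: Short bearing, hexagonal nut and coupling in the three-bay tray, long bearing and rod support in the two-bay tray, one to a bay: centres within 28 mm of the bay's centre along each tray axis, flat on its floor (height within 3 mm), upright within 0.08 rad, released, at rest (((x of short_bearing_c in the frame of tray3 between -0.092 and -0.036 m and y of short_bearing_c in the frame of tray3 between -0.028 and 0.028 m and x of hex_nut_c in the frame of tray3 between -0.028 and 0.028 m and y of hex_nut_c in the frame of tray3 between -0.028 and 0.028 m and x of coupling_c in the frame of tray3 between 0.036 and 0.092 m and y of coupling_c in the frame of tray3 between -0.028 and 0.028 m) or (x of short_bearing_c in the frame of tray3 between -0.092 and -0.036 m and y of short_bearing_c in the frame of tray3 between -0.028 and 0.028 m and x of coupling_c in the frame of tray3 between -0.028 and 0.028 m and y of coupling_c in the frame of tray3 between -0.028 and 0.028 m and x of hex_nut_c in the frame of tray3 between 0.036 and 0.092 m and y of hex_nut_c in the frame of tray3 between -0.028 and 0.028 m) or (x of hex_nut_c in the frame of tray3 between -0.092 and -0.036 m and y of hex_nut_c in the frame of tray3 between -0.028 and 0.028 m and x of short_bearing_c in the frame of tray3 between -0.028 and 0.028 m and y of short_bearing_c in the frame of tray3 between -0.028 and 0.028 m and x of coupling_c in the frame of tray3 between 0.036 and 0.092 m and y of coupling_c in the frame of tray3 between -0.028 and 0.028 m) or (x of hex_nut_c in the frame of tray3 between -0.092 and -0.036 m and y of hex_nut_c in the frame of tray3 between -0.028 and 0.028 m and x of coupling_c in the frame of tray3 between -0.028 and 0.028 m and y of coupling_c in the frame of tray3 between -0.028 and 0.028 m and x of short_bearing_c in the frame of tray3 between 0.036 and 0.092 m and y of short_bearing_c in the frame of tray3 between -0.028 and 0.028 m) or (x of coupling_c in the frame of tray3 between -0.092 and -0.036 m and y of coupling_c in the frame of tray3 between -0.028 and 0.028 m and x of short_bearing_c in the frame of tray3 between -0.028 and 0.028 m and y of short_bearing_c in the frame of tray3 between -0.028 and 0.028 m and x of hex_nut_c in the frame of tray3 between 0.036 and 0.092 m and y of hex_nut_c in the frame of tray3 between -0.028 and 0.028 m) or (x of coupling_c in the frame of tray3 between -0.092 and -0.036 m and y of coupling_c in the frame of tray3 between -0.028 and 0.028 m and x of hex_nut_c in the frame of tray3 between -0.028 and 0.028 m and y of hex_nut_c in the frame of tray3 between -0.028 and 0.028 m and x of short_bearing_c in the frame of tray3 between 0.036 and 0.092 m and y of short_bearing_c in the frame of tray3 between -0.028 and 0.028 m)) and ((x of long_bearing_c in the frame of tray2 between -0.06 and -0.004 m and y of long_bearing_c in the frame of tray2 between -0.028 and 0.028 m and x of rod_support_c in the frame of tray2 between 0.004 and 0.06 m and y of rod_support_c in the frame of tray2 between -0.028 and 0.028 m) or (x of rod_support_c in the frame of tray2 between -0.06 and -0.004 m and y of rod_support_c in the frame of tray2 between -0.028 and 0.028 m and x of long_bearing_c in the frame of tray2 between 0.004 and 0.06 m and y of long_bearing_c in the frame of tray2 between -0.028 and 0.028 m)) and angle between each of long_bearing_c, short_bearing_c, hex_nut_c, coupling_c, rod_support_c's own z axis and vertical below 0.08 rad and z of long_bearing_c in the frame of tray2 between 0.028 and 0.034 m and linear speed of each of long_bearing, short_bearing, hex_nut, coupling, rod_support below 0.02 m/s and contact force between the fingers and long_bearing below 0.05 N and z of short_bearing_c in the frame of tray3 between 0.016 and 0.022 m and contact force between the fingers and short_bearing below 0.05 N and z of hex_nut_c in the frame of tray3 between 0.018 and 0.024 m and contact force between the fingers and hex_nut below 0.05 N and z of coupling_c in the frame of tray3 between 0.018 and 0.024 m and contact force between the fingers and coupling below 0.05 N and z of rod_support_c in the frame of tray2 between 0.02 and 0.026 m and contact force between the fingers and rod_support below 0.05 N); the robot touches nothing.
It fails at once if the thumbscrew, the screw jar or the rubber foot is shifted by more than 20 mm or tipped over (distance of any of thumbscrew_c, screw_jar_c, rubber_foot_c from where it was at the start of the episode above 0.02 m or angle between any of thumbscrew_c, screw_jar_c, rubber_foot_c's own z axis and vertical above 0.4 rad).
It fails at once if a part is dropped (falls freely by more than about 25 mm) ((linear speed of long_bearing above 0.7 m/s and contact force between long_bearing and anything else below 0.01 N) or (linear speed of short_bearing above 0.7 m/s and contact force between short_bearing and anything else below 0.01 N) or (linear speed of hex_nut above 0.7 m/s and contact force between hex_nut and anything else below 0.01 N) or (linear speed of coupling above 0.7 m/s and contact force between coupling and anything else below 0.01 N) or (linear speed of rod_support above 0.7 m/s and contact force between rod_support and anything else below 0.01 N)).
It also fails if it takes over 134 s, if anything falls off the work surface, if the arm or the gripper's body presses on something with over 40 N, if the wrist force passes 120 N, or if a joint passes its speed limit or range.

## Working session

There is one attempt and no reset: what is moved stays moved. The work goes in short steps, Python scripts to look and compute and a shell command to move; the robot and the scene stay as the last step left them, time stands still between calls to the robot, and variables do not carry over. Pictures are saved under pics/ and viewed, about 12 in all and at most 16, crops included, and the job is handed in when it is done.

```bash
mkdir -p pics
python3 - <<'E'
from workcell import env, grab_frame, camera_params
import cv2
for n in("top","side"):
    cv2.imwrite(f"pics/{n}0.png",grab_frame(n)[:,:,::-1]); p=camera_params(n);print(n,p)
print(env.state())
E
```

```text
top {'K': array([[461.03473599,   0.        , 315.34805416],
       [  0.        , 461.03473599, 243.11973212],
       [  0.        ,   0.        ,   1.        ]]), 'dist': array([-0.04089623,  0.        ,  0.        ,  0.        ,  0.        ]), 'rvec': array([ 2.21389182, -2.16511579,  0.09330796]), 'tvec': array([-26.45174782, 569.70109329, 843.40122169])}
side {'K': array([[470.35303121,   0.        , 318.88340162],
       [  0.        , 470.35303121, 230.78194194],
       [  0.        ,   0.        ,   1.        ]]), 'dist': array([0.02355948, 0.        , 0.        , 0.        , 0.        ]), 'rvec': array([ 2.02965422, -0.82426965,  0.4206809 ]), 'tvec': array([-447.40379418,  265.33631947,  517.12502274])}
{'time_s': 0.1, 'qpos': array([-7.32824253e+01,  1.83481541e+01,  8.96987551e+01, -1.78067656e-03,
        7.20432389e+01, -1.14698495e+00]), 'qvel': array([ 0.03843584, -0.07203477, -0.18069495, -0.03089451,  0.05413193,
        0.08806642]), 'effort': array([ 4.11607598e-04, -4.13332272e+01, -2.32509845e+01,  7.29392795e-02,
        4.22013632e-02, -5.15820159e-05]), 'ee_pos': array([ 176.24540039, -546.85845879,  213.20706182]), 'ee_rot': array([-1.79909836e+02, -1.11789319e-04,  1.78651099e+01]), 'force': array([-0.19332039, -0.21292323, -0.05114872]), 'torque': array([-0.01845383,  0.0007226 , -0.02475245]), 'gripper_width': 91.04964451653788}
```

View pics/top0.png

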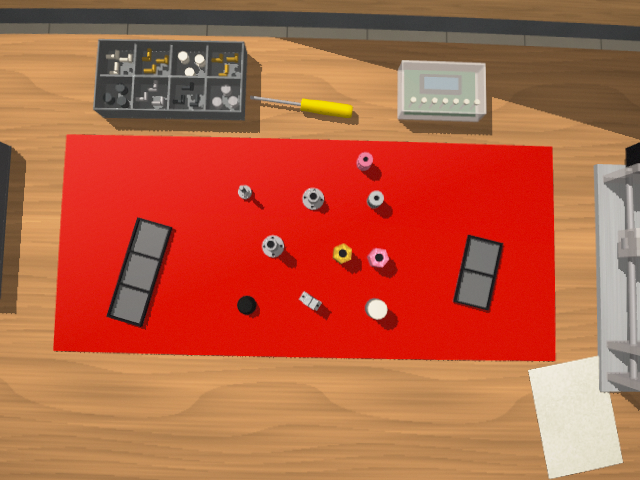

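View pics/side0.png

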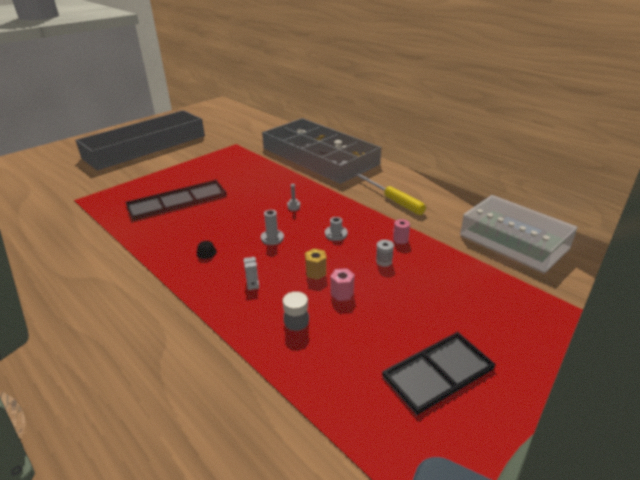

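The top view shows these candidates:
- **Nuts:** brass nut (343,254) and pink look-alike (378,258). I take the brass one.
- **Couplings:** aluminium (376,200) and pink (365,161). I take the aluminium one.
- **Bearings:** (272,246) and (313,199). In the side view the first is tall (270,225) and the second short (336,229).
- **Rod block:** (311,301).
- **Leave alone:** thumbscrew (245,192), foot (247,305) and jar (377,309).
- **Trays:** three bays (140,272), two bays (478,273).

Next I fit a model of each part to its traced region in both cameras.

```bash
cat > h.py <<'E'
import numpy as np, cv2
from scipy.optimize import minimize
from workcell import env, grab_frame, camera_params, spotter
P={n:camera_params(n) for n in("top","side")}
def proj(n,X):
    p=P[n]; return cv2.projectPoints(np.float64(X).reshape(-1,3),p["rvec"],p["tvec"],p["K"],p["dist"])[0].reshape(-1,2)
def ground(n,uv,z):
    p=P[n]; R=cv2.Rodrigues(p["rvec"])[0]
    d=R.T@np.append(cv2.undistortPoints(np.float64([[uv]]),p["K"],p["dist"])[0,0],1); c=-R.T@p["tvec"]
    return (c+d*(z-c[2])/d[2])[:2]
def prism(poly,z0,z1): return np.array([[x,y,z] for z in(z0,z1) for x,y in poly])
def circ(r,k=32,o=0): a=np.arange(k)*2*np.pi/k+o; return np.c_[r*np.cos(a),r*np.sin(a)]
def rect(a,b): return [(a,b),(-a,b),(-a,-b),(a,-b)]
M={"long_bearing_c":[prism(circ(21),0,6),prism(circ(11),6,56)],"short_bearing_c":[prism(circ(21),0,6),prism(circ(11),6,32)],
"hex_nut_c":[prism(circ(18.5,6),0,36)],"coupling_c":[prism(circ(14),0,36)],
"rod_support_c":[prism(rect(9,20),0,8),prism(rect(9,12),8,40)],
"tray3":[prism(rect(98,34),0,10)],"tray2":[prism(rect(66,34),0,10)],
"thumbscrew_c":[prism(circ(13),0,10),prism(circ(4),10,52)],"screw_jar_c":[prism(circ(19),0,45)],"rubber_foot_c":[prism(circ(19),0,1),prism(circ(13),19,20)]}
S=4
def render(name,n,x,y,a,z0):
    m=np.zeros((480*S,640*S),np.uint8); R=np.array([[np.cos(a),-np.sin(a),0],[np.sin(a),np.cos(a),0],[0,0,1]])
    for h in M[name]:
        q=proj(n,h@R.T+[x,y,z0]); q=((q+.5)*S).astype(np.float32)
        cv2.fillConvexPoly(m,cv2.convexHull(q).astype(np.int32),1)
    return m
def fit(name,masks,x0,a0s,z0=3):
    big={n:cv2.resize(m.astype(np.uint8),None,fx=S,fy=S,interpolation=cv2.INTER_NEAREST) for n,m in masks.items()}
    def cost(v):
        c=0
        for n,b in big.items():
            r=render(name,n,v[0],v[1],np.radians(v[2]),z0); c+=1-(r&b).sum()/max(1,(r|b).sum())
        return c/len(big)
    best=None
    for a in a0s:
        r=minimize(cost,[*x0,a],method="Nelder-Mead",options=dict(initial_simplex=np.array([[*x0,a],[x0[0]+8,x0[1],a],[x0[0],x0[1]+8,a],[*x0,a+12]]),maxiter=90,xatol=.1,fatol=1e-3))
        if best is None or r.fun<best.fun: best=r
    return best.x,1-best.fun
E
cat > m.py <<'E'
from h import *
top0={"long_bearing_c":(272,246),"short_bearing_c":(313,199),"hex_nut_c":(343,254),"coupling_c":(376,200),"rod_support_c":(311,301),"tray3":(140,272),"tray2":(478,273),"thumbscrew_c":(245,192),"screw_jar_c":(377,309),"rubber_foot_c":(247,305)}
for n in P: grab_frame(n)
for k,uv in top0.items():
    zt=M[k][-1][:,2].max(); g=ground("top",uv,3+zt*.7); masks={}
    for n in P:
        c=proj(n,[*g,3+zt/2])[0]; L=spotter.trace(k,n)
        d=[(np.hypot(*(np.argwhere(r["region"]).mean(0)[::-1]-c)),r) for r in L if r["region"].any()]
        d=[t for t in d if t[0]<15]
        if d: masks[n]=min(d,key=lambda t:t[0])[1]["region"]
    if not masks: print(k,"none",g);continue
    a0s={"rod_support_c":[0,45,90,135],"hex_nut_c":[0,30],"tray3":[60,90,120],"tray2":[60,90,120]}.get(k,[0])
    out=[]
    for mm in [masks]+([{n:masks[n]} for n in masks] if len(masks)>1 else []):
        v,i=fit(k,mm,g,a0s); out.append(("+".join(mm),np.round(v,1).tolist(),round(i,2)))
    print(k,g.round(),out)
E
python3 m.py
```

```text
long_bearing_c [562.  66.] [('top+side', [563.5, 67.8, -1.1], np.float64(0.87)), ('top', [563.8, 67.0, 0.1], np.float64(0.93)), ('side', [565.7, 72.0, 12.1], np.float64(0.88))]
short_bearing_c [653.  -7.] [('top+side', [657.0, -6.2, 10.4], np.float64(0.87)), ('top', [656.6, -7.8, 9.2], np.float64(0.89)), ('side', [658.7, -4.1, 3.6], np.float64(0.92))]
hex_nut_c [551. -65.] [('top+side', [551.6, -62.9, 49.1], np.float64(0.9)), ('top', [551.7, -63.5, 56.4], np.float64(0.94)), ('side', [553.3, -59.9, 52.2], np.float64(0.92))]
coupling_c [ 653. -126.] [('top+side', [654.9, -124.3, -0.1], np.float64(0.9)), ('top', [655.3, -124.9, 3.4], np.float64(0.95)), ('side', [657.1, -121.6, 10.7], np.float64(0.92))]
rod_support_c [463.  -8.] [('top+side', [461.5, -5.8, 147.4], np.float64(0.87)), ('top', [461.5, -6.4, 147.3], np.float64(0.92)), ('side', [461.1, -4.2, 148.5], np.float64(0.87))]
tray3 [509. 317.] [('top+side', [510.6, 320.2, 165.2], np.float64(0.95)), ('top', [510.4, 319.2, -14.4], np.float64(0.97)), ('side', [511.4, 323.0, 165.8], np.float64(0.96))]
tray2 [ 521. -326.] [('top+side', [523.2, -325.5, 167.3], np.float64(0.97)), ('top', [522.5, -326.0, 167.0], np.float64(0.97)), ('side', [523.5, -325.1, -12.8], np.float64(0.98))]
thumbscrew_c [661. 119.] [('top+side', [665.9, 125.3, 1.1], np.float64(0.74)), ('top', [666.2, 123.8, 7.8], np.float64(0.86)), ('side', [666.1, 127.0, 11.5], np.float64(0.69))]
screw_jar_c [ 451. -129.] [('top+side', [451.6, -127.1, -2.5], np.float64(0.84)), ('top', [451.3, -127.2, -1.8], np.float64(0.84)), ('side', [453.2, -124.4, -17.5], np.float64(0.84))]
rubber_foot_c [452. 111.] [('top+side', [451.2, 115.4, 1.6], np.float64(0.8)), ('top', [450.8, 113.7, -2.2], np.float64(0.8)), ('side', [452.9, 118.5, 4.5], np.float64(0.85))]
```

Run:
```python
from h import *
im=grab_frame("top")[:,:,::-1].copy()
F={"long_bearing_c":(563.5,67.8,0),"short_bearing_c":(657,-6.2,0),"hex_nut_c":(551.6,-63,51),"coupling_c":(655,-124.3,0),"rod_support_c":(461.5,-5.8,147.4)}
b=cv2.resize(im[140:330,220:420],None,fx=4,fy=3.15*4/3.15)[:, :]
b=cv2.resize(im[150:330,225:415],None,fx=3.3,fy=3.3,interpolation=cv2.INTER_CUBIC)
for k,(x,y,a) in F.items():
    m=render(k,"top",x,y,np.radians(a),3)[600:1320,900:1660]
    m=cv2.resize(m,(b.shape[1],b.shape[0]),interpolation=0)
    cv2.drawContours(b,cv2.findContours(m,0,1)[0],-1,(255,255,0),1)
cv2.imwrite("pics/crop1.png",b)
```

```text
(no output)
```

View pics/crop1.png

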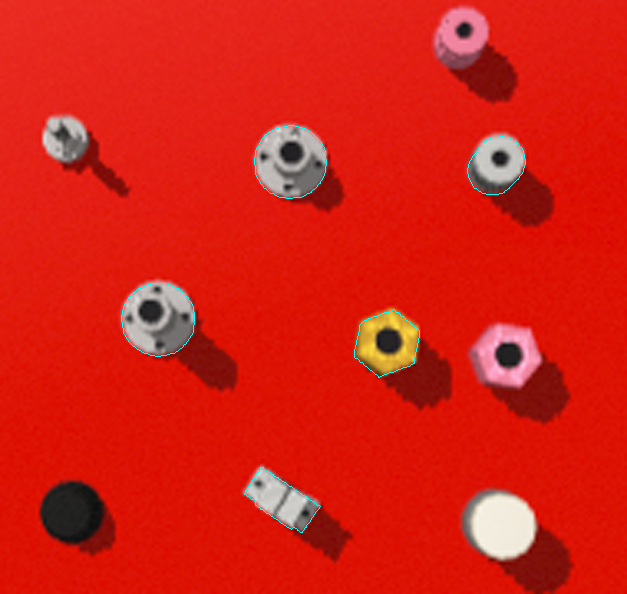

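```bash
python3 -m jog '0 0 2 19.14 16.92 0 0.6; 0 0 4 19.14 16.92 0 0.6; 0 0 6 19.14 16.92 0 0.6; 0 0 7.4 19.14 16.92 0 0.6; 0 0 7.4 19.14 16.92 0 0.6' 25
```

```text
time_s: 1.88
ee_pos: [411.9, -338.9, 214.2]
ee_rot: [179.9, 0.0, 54.9]
force: [1.1, -0.5, 0.1]
gripper_width: 54.6
```

The fitted outlines sit closely on the plain coupling (crop 497,163), brass nut (387,342), short bearing (291,161), long bearing (158,318) and rod block (282,500). The pink parts are not among the targets. I continue to the coupling.

```bash
python3 -m jog '0 0 0 9.72 8.58 -4 0.6; 0 0 0 9.72 8.58 -4 0.6; 0 0 0 9.72 8.58 -4 0.6; 0 0 0 9.72 8.58 -4 0.6; 0 0 0 9.72 8.58 -4 0.6'
```

```text
time_s: 2.5
ee_pos: [635.9, -141.3, 121.3]
ee_rot: [180.0, 0.0, 54.9]
force: [-0.4, -0.5, 0.5]
gripper_width: 54.9
```

```bash
python3 -m jog '0 0 0 0.76 0.68 0 0.6; 0 0 0 0.76 0.68 0 0.6; 0 0 0 0.76 0.68 0 0.6'
```

```text
time_s: 2.88
ee_pos: [652.7, -126.3, 121.9]
ee_rot: [-180.0, 0.0, 54.8]
force: [0.7, -0.6, -0.9]
gripper_width: 54.9
```

```bash
python3 -m jog '0 0 0 0.09 0.08 -2 0.6; 0 0 0 0.09 0.08 -3.6 0.6; 0 0 0 0.09 0.08 -4.28 0.6; 0 0 0 0.09 0.08 -4.28 0.6' && python3 -m jog '0 0 0 0 0 0 0.1; 0 0 0 0 0 0 0.1;0 0 0 0 0 0 0.1;0 0 0 0 0 0 0.1' 25
```

```text
time_s: 3.38
ee_pos: [654.9, -124.5, 14.5]
ee_rot: [-179.9, 0.0, 54.8]
force: [0.1, 0.0, 0.1]
gripper_width: 54.8
time_s: 3.88
ee_pos: [656.3, -123.8, 16.0]
ee_rot: [179.9, -0.0, 54.9]
force: [-0.9, -0.2, 4.6]
gripper_width: 27.3
```

```bash
python3 -m jog '0 0 0 0 0 2 0.1; 0 0 0 0 0 4 0.1; 0 0 0 -3.32 17.12 4 0.1; 0 0 0 -3.32 17.12 4 0.1; 0 0 0 -3.32 17.12 4 0.1' 25
```

```text
time_s: 4.5
ee_pos: [619.3, 62.0, 114.8]
ee_rot: [180.0, -0.0, 54.8]
force: [1.3, 0.9, -0.9]
gripper_width: 27.6
```

```bash
python3 -m jog '0 0 0 -1.8 9.6 0 0.1; 0 0 0 -1.8 9.6 0 0.1; 0 0 0 -1.8 9.6 0 0.1; 0 0 0 -1.8 9.6 0 0.1; 0 0 0 -1.8 9.6 0 0.1'
```

```text
time_s: 5.12
ee_pos: [573.6, 304.3, 114.4]
ee_rot: [-180.0, -0.0, 55.2]
force: [0.2, -0.7, -0.2]
gripper_width: 27.4
```

```bash
python3 -m jog '0 0 0 0 0 -2 0.1; 0 0 0 0 0 -3.3 0.1; 0 0 0 0 0 -3.6 0.1; 0 0 0 0 0 -3.8 0.1; 0 0 0 0 0 -3.8 0.1'
```

```text
time_s: 5.75
ee_pos: [575.8, 300.4, 20.9]
ee_rot: [179.9, -0.1, 54.8]
force: [-0.7, 0.2, -1.1]
gripper_width: 27.1
```

```bash
python3 -m jog '0 0 0 0 0 -0.08 0.1; 0 0 0 0 0 -0.08 0.1; 0 0 0 0 0 -0.08 0.1'
```

```text
time_s: 6.12
ee_pos: [575.9, 300.7, 19.0]
ee_rot: [179.9, -0.1, 54.9]
force: [0.2, 0.5, 4.2]
gripper_width: 27.6
```

```bash
python3 -m jog '0 0 0 0 0 0 0.55; 0 0 0 0 0 0 0.55; 0 0 0 0 0 2 0.55; 0 0 0 0 0 4 0.55; 0 0 0 3.25 -12.28 4 0.55' && python3 -m jog '0 0 0 2.6 -9.9 0 0.55; 0 0 0 2.6 -9.9 0 0.55; 0 0 0 2.6 -9.9 0 0.55; 0 0 0 2.6 -9.9 0 0.55; 0 0 0 2.6 -9.9 0 0.55'
```

```text
time_s: 6.75
ee_pos: [593.3, 243.7, 122.5]
ee_rot: [179.7, -0.5, 55.2]
force: [0.8, -0.8, -0.7]
gripper_width: 50.1
time_s: 7.38
ee_pos: [656.4, -11.7, 117.3]
ee_rot: [180.0, 0.1, 54.6]
force: [-0.2, -0.0, 0.9]
gripper_width: 50.5
```

```bash
python3 -m jog '0 0 0 0 0.24 -2 0.55; 0 0 0 0 0.24 -2.4 0.55; 0 0 0 0 0.24 -2.4 0.55'
```

```text
time_s: 7.75
ee_pos: [655.5, -0.7, 57.4]
ee_rot: [-179.9, 0.1, 54.9]
force: [0.3, -0.7, -0.5]
gripper_width: 49.9
```

```bash
python3 -m jog '0 0 0 0.06 -0.22 -1 0.55; 0 0 0 0.06 -0.22 -1.8 0.55; 0 0 0 0.06 -0.22 -1.8 0.55' && python3 -m jog '0 0 0 0 0 0 0.05; 0 0 0 0 0 0 0.05;0 0 0 0 0 0 0.05;0 0 0 0 0 0 0.05' 25
```

```text
time_s: 8.12
ee_pos: [657.4, -6.6, 13.2]
ee_rot: [-180.0, 0.0, 54.9]
force: [-0.6, -0.3, -0.0]
gripper_width: 50.1
time_s: 8.62
ee_pos: [657.9, -7.0, 13.7]
ee_rot: [179.9, -0.0, 54.9]
force: [-0.9, 1.3, 3.8]
gripper_width: 21.3
```

```bash
python3 -m jog '0 0 0 0 0 2 0.05; 0 0 0 0 0 4 0.05; 0 0 0 -5.88 13.07 4 0.05; 0 0 0 -5.88 13.07 4 0.05; 0 0 0 -5.88 13.07 4 0.05' && python3 -m jog '0 0 0 -2.9 6.5 0 0.05; 0 0 0 -2.9 6.5 0 0.05; 0 0 0 -2.9 6.5 0 0.05; 0 0 0 -2.9 6.5 0 0.05'
```

```text
time_s: 9.25
ee_pos: [579.5, 165.2, 112.8]
ee_rot: [180.0, -0.0, 54.8]
force: [0.9, 0.8, -1.1]
gripper_width: 21.2
time_s: 9.75
ee_pos: [506.1, 329.5, 112.6]
ee_rot: [-180.0, -0.0, 55.2]
force: [0.3, -0.5, -1.2]
gripper_width: 21.3
```

```bash
python3 -m jog '0 0 0 0.16 -0.32 -1.5 0.05; 0 0 0 0.16 -0.32 -2.6 0.05; 0 0 0 0.16 -0.32 -2.6 0.05;0 0 0 0.16 -0.32 -2.6 0.05'
```

```text
time_s: 10.25
ee_pos: [513.0, 318.3, 48.8]
ee_rot: [179.9, -0.1, 54.8]
force: [-0.7, -0.5, -1.0]
gripper_width: 21.2
```

```bash
python3 -m jog '0 0 0 -0.1 0.06 -0.8 0.05; 0 0 0 -0.1 0.06 -1.2 0.05; 0 0 0 -0.1 0.06 -1.26 0.05; 0 0 0 -0.1 0.06 -1.3 0.05; 0 0 0 -0.1 0.06 -1.3 0.05'
```

```text
time_s: 10.88
ee_pos: [509.8, 319.9, 16.7]
ee_rot: [180.0, -0.0, 54.9]
force: [-2.1, -1.9, 5.1]
gripper_width: 21.0
```

```bash
python3 -m jog '0 0 0 0 0 0 0.5; 0 0 0 0 0 0 0.5; 0 0 0 0 0 2 0.5; 0 0 0 0 0 4 0.5; 0 0 0 1.67 -15.3 4 0.6' && python3 -m jog '0 0 0 1.4 -13 0 0.6; 0 0 0 1.4 -13 0 0.6; 0 0 0 1.4 -13 0 0.6; 0 0 0 1.4 -13 0 0.6; 0 0 0 1.4 -13 0 0.6'
```

```text
time_s: 11.5
ee_pos: [519.9, 261.7, 119.8]
ee_rot: [179.7, -0.6, 55.2]
force: [0.2, -0.7, -1.2]
gripper_width: 53.0
time_s: 12.12
ee_pos: [550.2, -54.9, 115.5]
ee_rot: [179.9, -0.0, 54.9]
force: [1.1, -0.1, 0.5]
gripper_width: 54.5
```

```bash
python3 -m jog '0 0 -0.1 0 0 -0.5 0.6;0 0 -0.1 0 0 -0.5 0.6'
```

```text
time_s: 12.38
ee_pos: [548.8, -52.6, 101.6]
ee_rot: [-179.8, 0.1, 54.3]
force: [-0.3, -0.4, -0.1]
gripper_width: 54.6
```

```bash
python3 -m jog '0 0 -0.6 0.11 -0.42 -1 0.6; 0 0 -0.6 0.11 -0.42 -2.4 0.6; 0 0 -0.6 0.11 -0.42 -3.46 0.6; 0 0 -0.6 0.11 -0.42 -3.46 0.6' && python3 -m jog '0 0 0 0 0 0 0.1; 0 0 0 0 0 0 0.1;0 0 0 0 0 0 0.1;0 0 0 0 0 0 0.1' 25
```

```text
time_s: 12.88
ee_pos: [551.0, -61.4, 14.7]
ee_rot: [-179.8, 0.1, 51.5]
force: [0.0, -0.1, 0.2]
gripper_width: 54.5
time_s: 13.38
ee_pos: [553.3, -63.2, 17.6]
ee_rot: [179.9, -0.1, 51.3]
force: [-1.6, 2.1, 7.3]
gripper_width: 32.0
```

```bash
python3 -m jog '0 0 0 0 0 2 0.1; 0 0 0 0 0 4 0.1; 0 0 0 -4.18 15.97 4 0.1; 0 0 0 -4.18 15.97 4 0.1; 0 0 0 -4.18 15.97 4 0.1' && python3 -m jog '0 0 0 -2.3 8.9 0 0.1; 0 0 0 -2.3 8.9 0 0.1; 0 0 0 -2.3 8.9 0 0.1; 0 0 0 -2.3 8.9 0 0.1; 0 0 0 -2.3 8.9 0 0.1'
```

```text
time_s: 14.0
ee_pos: [504.3, 119.2, 116.4]
ee_rot: [180.0, -0.0, 51.3]
force: [0.5, 0.6, -1.0]
gripper_width: 32.4
time_s: 14.62
ee_pos: [446.6, 342.9, 116.0]
ee_rot: [-180.0, -0.0, 51.6]
force: [-0.3, -0.8, -1.7]
gripper_width: 32.3
```

```bash
python3 -m jog '0 0 0 0 0 -0.8 0.1; 0 0 0 0 0 -0.8 0.1'
```

```text
time_s: 14.88
ee_pos: [446.5, 338.6, 94.9]
ee_rot: [-180.0, 0.3, 51.3]
force: [-0.5, 0.1, -1.8]
gripper_width: 32.2
```

```bash
python3 -m jog '0 0 0 0.08 -0.1 -1.6 0.1; 0 0 0 0.08 -0.1 -2.5 0.1; 0 0 0 0.08 -0.1 -2.8 0.1; 0 0 0 0.08 -0.1 -2.9 0.1; 0 0 0 0.08 -0.1 -2.9 0.1'
```

```text
time_s: 15.5
ee_pos: [450.3, 338.3, 24.8]
ee_rot: [180.0, -0.1, 51.3]
force: [0.4, -0.5, -2.4]
gripper_width: 31.9
```

```bash
python3 -m jog '0 0 0 0 0 -0.12 0.1; 0 0 0 0 0 -0.2 0.1; 0 0 0 0 0 -0.2 0.1'
```

```text
time_s: 15.88
ee_pos: [450.0, 338.4, 20.6]
ee_rot: [180.0, -0.1, 51.4]
force: [-1.8, -1.0, 8.0]
gripper_width: 32.3
```

```bash
python3 -m jog '0 0 0 0 0 0 0.55; 0 0 0 0 0 0 0.55; 0 0 0 0 0 2 0.55; 0 0 0 0 0 4 0.55; 0 0 0 4.54 -10.82 4 0.55' && python3 -m jog '0 0 0 3.7 -8.7 0 0.55; 0 0 0 3.7 -8.7 0 0.55; 0 0 0 3.7 -8.7 0 0.55; 0 0 0 3.7 -8.7 0 0.55; 0 0 0 3.7 -8.7 0 0.55'
```

```text
time_s: 16.5
ee_pos: [476.2, 284.2, 123.1]
ee_rot: [179.8, -0.6, 51.7]
force: [-0.1, -1.1, 0.3]
gripper_width: 50.3
time_s: 17.12
ee_pos: [567.3, 59.9, 118.6]
ee_rot: [180.0, 0.0, 51.1]
force: [0.3, 0.4, 0.7]
gripper_width: 49.9
```

```bash
python3 -m jog '0 0 0 0 0 -0.5 0.55;0 0 0 0 0 -0.5 0.55'
```

```text
time_s: 17.38
ee_pos: [564.5, 64.0, 104.7]
ee_rot: [-179.8, 0.1, 51.5]
force: [-0.1, -0.4, -0.3]
gripper_width: 50.1
```

```bash
python3 -m jog '0 0 0 -0.02 0.13 -1 0.55; 0 0 0 -0.02 0.13 -2.3 0.55; 0 0 0 -0.02 0.13 -3.2 0.55; 0 0 0 -0.02 0.13 -3.2 0.55' && python3 -m jog '0 0 0 0 0 0 0.05; 0 0 0 0 0 0 0.05;0 0 0 0 0 0 0.05;0 0 0 0 0 0 0.05' 25
```

```text
time_s: 17.88
ee_pos: [563.9, 67.2, 24.7]
ee_rot: [-179.8, 0.2, 51.5]
force: [-0.2, 0.0, 0.6]
gripper_width: 49.9
time_s: 18.38
ee_pos: [566.0, 66.3, 27.2]
ee_rot: [180.0, -0.1, 51.3]
force: [-1.4, 1.7, 3.6]
gripper_width: 21.6
```

```bash
python3 -m jog '0 0 0 0 0 2 0.05; 0 0 0 0 0 4 0.05; 0 0 0 -0.46 -15.96 4 0.05; 0 0 0 -0.46 -15.96 4 0.05; 0 0 0 -0.46 -15.96 4 0.05' && python3 -m jog '0 0 0 -0.2 -8.6 0 0.05; 0 0 0 -0.2 -8.6 0 0.05; 0 0 0 -0.2 -8.6 0 0.05; 0 0 0 -0.2 -8.6 0 0.05; 0 0 0 -0.2 -8.6 0 0.05'
```

```text
time_s: 19.0
ee_pos: [559.9, -123.0, 126.3]
ee_rot: [180.0, 0.0, 51.4]
force: [1.6, 0.5, -1.6]
gripper_width: 21.4
time_s: 19.62
ee_pos: [554.7, -337.8, 125.6]
ee_rot: [-179.9, -0.0, 51.2]
force: [-0.0, 0.0, -2.4]
gripper_width: 21.5
```

```bash
python3 -m jog '0 0 0 0 0 -1 0.05; 0 0 0 0 0 -1 0.05'
```

```text
time_s: 19.88
ee_pos: [553.9, -333.6, 99.3]
ee_rot: [-179.7, 0.0, 51.4]
force: [-0.0, 0.5, -1.6]
gripper_width: 21.3
```

```bash
python3 -m jog '0 0 0 0 0 -1.5 0.05; 0 0 0 0 0 -2.3 0.05; 0 0 0 0 0 -2.6 0.05; 0 0 0 0 0 -2.66 0.05; 0 0 0 0 0 -2.66 0.05' && python3 -m jog '0 0 0 0 0 -0.08 0.05; 0 0 0 0 0 -0.08 0.05'
```

```text
time_s: 20.5
ee_pos: [556.1, -336.4, 36.1]
ee_rot: [179.9, -0.0, 51.4]
force: [-0.8, 0.5, -1.7]
gripper_width: 21.7
time_s: 20.75
ee_pos: [555.4, -336.4, 33.2]
ee_rot: [180.0, -0.0, 51.4]
force: [0.1, 0.2, -2.5]
gripper_width: 21.2
```

```bash
python3 -m jog '0 0 0 0 0.06 -0.08 0.05; 0 0 0 0 0.06 -0.14 0.05; 0 0 0 0 0.06 -0.14 0.05'
```

```text
time_s: 21.12
ee_pos: [555.3, -334.6, 30.2]
ee_rot: [180.0, -0.0, 51.4]
force: [-1.0, 1.5, 5.4]
gripper_width: 21.3
```

```bash
python3 -m jog '0 0 0 0 0 0 0.5; 0 0 0 0 0 0 0.5; 0 0 0 0 0 2 0.5; 0 0 0 0 0 4 0.5; 0 0 1.2 -3.75 13.15 4 0.5' && python3 -m jog '0 0 0 -3 10.6 0 0.5; 0 0 0 -3 10.6 0 0.5; 0 0 0 -3 10.6 0 0.5; 0 0 0 -3 10.6 0 0.5; 0 0 0 -3 10.6 0 0.5'
```

```text
time_s: 21.75
ee_pos: [542.5, -278.6, 133.9]
ee_rot: [179.2, -0.0, 57.3]
force: [0.3, 1.3, -1.0]
gripper_width: 45.7
time_s: 22.38
ee_pos: [461.8, -7.2, 129.3]
ee_rot: [-180.0, -0.0, 57.5]
force: [0.7, -0.0, -0.9]
gripper_width: 45.4
```

```bash
python3 -m jog '0 0 0 0 0 -1 0.5;0 0 0 0 0 -1 0.5'
```

```text
time_s: 22.62
ee_pos: [461.9, -9.3, 103.2]
ee_rot: [-179.8, 0.1, 57.4]
force: [0.5, -0.4, 0.2]
gripper_width: 45.4
```

```bash
python3 -m jog '0 0 0 0 0.12 -1.5 0.5; 0 0 0 0 0.12 -2.8 0.5; 0 0 0 0 0.12 -3.5 0.5; 0 0 0 0 0.12 -3.5 0.5' && python3 -m jog '0 0 0 0 0 0 0.05; 0 0 0 0 0 0 0.05;0 0 0 0 0 0 0.05;0 0 0 0 0 0 0.05' 25
```

```text
time_s: 23.12
ee_pos: [462.9, -7.1, 16.3]
ee_rot: [-179.9, 0.1, 57.3]
force: [-0.7, 0.9, 0.5]
gripper_width: 45.8
time_s: 23.62
ee_pos: [463.6, -6.7, 17.5]
ee_rot: [179.9, -0.0, 57.4]
force: [-1.3, -1.7, 4.8]
gripper_width: 18.4
```

```bash
python3 -m jog '0 0 0 0 0 2 0.05; 0 0 0 0 0 4 0.05; 0 0 0 1.14 -12.47 4 0.05; 0 0 0 1.14 -12.47 4 0.05; 0 0 0 1.14 -12.47 4 0.05' && python3 -m jog '0 0 0 0.5 -5.2 0 0.05; 0 0 0 0.5 -5.2 0 0.05; 0 0 0 0.5 -5.2 0 0.05; 0 0 0 0.5 -5.2 0 0.05'
```

```text
time_s: 24.25
ee_pos: [480.2, -195.0, 117.0]
ee_rot: [180.0, -0.0, 57.4]
force: [0.9, -0.6, -0.7]
gripper_width: 17.9
time_s: 24.75
ee_pos: [492.1, -323.0, 116.2]
ee_rot: [-179.9, -0.0, 57.3]
force: [-0.2, 0.9, -0.7]
gripper_width: 17.7
```

```bash
python3 -m jog '0 0 0 0 0 -1 0.05; 0 0 0 0 0 -1 0.05'
```

```text
time_s: 25.0
ee_pos: [491.3, -320.6, 90.3]
ee_rot: [-179.7, -0.0, 57.5]
force: [-0.4, 0.5, -0.7]
gripper_width: 17.8
```

```bash
python3 -m jog '0 0 0 0 0.1 -1.5 0.05; 0 0 0 0 0.1 -2.3 0.05; 0 0 0 0 0.1 -2.6 0.05; 0 0 0 0 0.1 -2.68 0.05; 0 0 0 0 0.1 -2.68 0.05' && python3 -m jog '0 0 0 0 0 -0.08 0.05; 0 0 0 0 0 -0.08 0.05'
```

```text
time_s: 25.62
ee_pos: [493.4, -321.1, 25.8]
ee_rot: [179.9, 0.0, 57.4]
force: [0.7, 0.5, -0.4]
gripper_width: 17.7
time_s: 25.88
ee_pos: [492.8, -321.0, 23.2]
ee_rot: [180.0, 0.0, 57.4]
force: [-0.4, 0.1, -0.3]
gripper_width: 18.0
```

```bash
python3 -m jog '0 0 0 0 0.06 -0.08 0.05; 0 0 0 0 0.06 -0.14 0.05; 0 0 0 0 0.06 -0.14 0.05'
```

```text
time_s: 26.25
ee_pos: [492.8, -319.3, 20.5]
ee_rot: [180.0, -0.0, 57.4]
force: [-2.0, 0.5, 6.5]
gripper_width: 17.9
```

```bash
python3 -m jog '0 0 0 0 0 0 0.42; 0 0 0 0 0 0 0.42; 0 0 0 0 0 2 0.42; 0 0 0 0 0 4 0.42; 0 0 0 0 0 7 0.42' && python3 -m jog '0 0 0 -11 -9 0 0.5; 0 0 0 -11 -9 0 0.5; 0 0 0 -11 -9 0 0.5; 0 0 0 -11 -9 0 0.5; 0 0 0 -11 -9 0 0.5'
python3 - <<'E'
from h import *
E
sed -i 's/^top0=.*/top0=dict(long_bearing_c=(555,-335),short_bearing_c=(510,320),hex_nut_c=(450,338),coupling_c=(576,301),rod_support_c=(492.8,-319),thumbscrew_c=(666,125),screw_jar_c=(451.6,-127),rubber_foot_c=(451,115))\nfor n in P: cv2.imwrite(f"pics\/{n}1.png",grab_frame(n)[:,:,::-1])/; s/g=ground.*; masks/g=np.array(uv); z0=3 if k[:2] in("th","sc","ru") else 6; masks/; s/fit(k,mm,g,a0s)/fit(k,mm,g,a0s,z0)/; s/^for n in P: grab_frame(n)$//' m.py; python3 m.py
```

```text
time_s: 26.88
ee_pos: [492.1, -319.0, 182.2]
ee_rot: [-179.9, -0.0, 57.4]
force: [0.5, -1.2, -0.3]
gripper_width: 38.5
time_s: 27.5
ee_pos: [249.3, -518.4, 181.7]
ee_rot: [180.0, 0.0, 57.4]
force: [0.7, -0.2, -0.1]
gripper_width: 45.7
long_bearing_c [ 555 -335] [('top+side', [554.9, -335.0, 7.8], np.float64(0.9)), ('top', [554.9, -335.8, 9.2], np.float64(0.86)), ('side', [555.3, -334.8, -0.3], np.float64(0.94))]
short_bearing_c [510 320] [('side', [510.1, 324.1, -0.5], np.float64(0.88))]
hex_nut_c [450 338] [('top+side', [449.4, 338.6, -5.3], np.float64(0.94)), ('top', [449.4, 338.0, -4.6], np.float64(0.95)), ('side', [450.4, 341.1, -1.0], np.float64(0.95))]
coupling_c [576 301] [('top', [575.1, 300.4, 1.2], np.float64(0.94))]
rod_support_c [ 493. -319.] [('top+side', [493.3, -319.2, -33.7], np.float64(0.92)), ('top', [493.7, -319.5, -33.1], np.float64(0.91)), ('side', [492.7, -319.3, 146.7], np.float64(0.95))]
thumbscrew_c [666 125] [('top+side', [667.3, 126.6, -4.1], np.float64(0.74)), ('top', [669.0, 124.5, -6.1], np.float64(0.65)), ('side', [669.5, 129.7, -13.6], np.float64(0.88))]
screw_jar_c [ 452. -127.] [('top+side', [451.4, -127.1, 9.7], np.float64(0.88)), ('top', [451.3, -127.6, -2.9], np.float64(0.89)), ('side', [451.4, -125.6, 5.3], np.float64(0.87))]
rubber_foot_c [451 115] [('side', [451.7, 118.1, 3.6], np.float64(0.88))]
```

Run:
```python
import cv2,numpy as np
t=cv2.imread("pics/top1.png");s=cv2.imread("pics/side1.png")
r=lambda a:cv2.resize(a,(390,300),interpolation=cv2.INTER_CUBIC)
cv2.imwrite("pics/fin.png",np.vstack([np.hstack([r(t[200:335,70:245]),r(t[200:335,400:575])]),np.hstack([r(s[150:250,100:230]),r(s[300:430,350:519])])]))
```

```text
(no output)
```

View pics/fin.png

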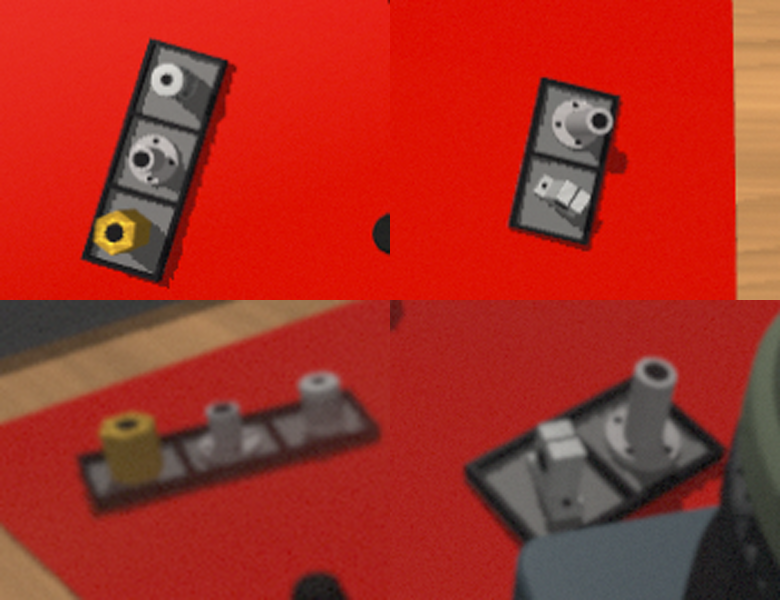

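The top row shows coupling (167,79), short bearing (150,160) and brass nut (115,232) each in a bay of the three-bay tray. Long bearing (585,122) and rod block (563,195) are in the two-bay tray. All stand upright, clear of the walls, and the bystanders have not moved. I hand the job in.

```bash
python3 -m jog '0 0 0 0 0 0 0.5; 0 0 0 0 0 0 0.5' && python3 -c "from workcell import env; print(env.job_done())"
```

```text
time_s: 28.65
ee_pos: [250.8, -517.3, 181.8]
ee_rot: [180.0, -0.0, 57.4]
force: [-0.1, 0.2, -0.4]
gripper_width: 45.7
the job is handed in; nothing more can be done
None
```

Both kits are made up and the job is handed in at 28.7 s of robot time; no verdict is reported. The coupling, short flanged bearing and brass nut are in the three-bay tray, and the long flanged bearing and rod support are in the two-bay tray. Each part was lowered until the wrist felt the floor (about 4–8 N) and then released.

**Placement:** the last camera fits put every part within about 5 mm of its bay centre, against 28 mm allowed. The final pictures show all five parts upright, with the arm clear of them.

**Bystanders:** the thumbscrew, jar and rubber foot fit within about 3 mm of where they started.

**Gaps in the last check:**
- The network gave a matching outline in only one camera for the short bearing and rubber foot (side) and the coupling (top). I confirmed the two parts by eye in the other view.
- The two cameras differ by up to 5 mm, most on the thumbscrew, whose fits were loose before and after.

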